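# Change the bead feeder over to the other box

## Robot

A 7-joint arm with a two-finger parallel gripper is mounted at the origin on the work surface. World frame = base frame: x ahead of the robot, y to its left, z up, the work surface at z = 0. Lengths are in m, angles in rad, forces in N, time in s.
With the tool pointing down it reaches from about 0.425 to 0.925 m from the base axis. Payload 6.8 kg.
Tool frame: the origin (TCP) lies at the very end of the fingers, on their centre line; the grasp point (between the pads) lies 19 mm behind it; z points along the fingers, y is the line along which they close (so a half turn about z gives the same grasp; the last joint's range is limited). The gripper opens to 85 mm and grips with 20 to 120 N. Pads are 22 mm wide; open, the fingers measure 114 mm over their backs; the gripper's body (76 mm by 85 mm) begins 54 mm behind the grasp point. The pads swing forward as they close: fully open they stand 13 mm farther back than shut.
Start: joints at [-1.22, 0.477, 0.022, 1.555, -0.011, 1.109, -0.083], TCP at [0.299, 0.605, 0.231] pointing down, gripper open.
Joint ranges: [-2.96, 2.96], [-0.34, 2.1], [-1.41, 1.46], [0.24, 2.44], [-1.37, 4.51], [0.17, 1.92], [-2.96, 2.96]. Speed limits (rad/s): [2.39, 2.39, 3.14, 3.14, 3.14, 3.14, 3.14].

## Interface

Orientations are given as a rotation vector (axis times angle).
In Python, from bench import r gives the robot as it stands.
- The arm moves only by the shell command python3 -m jog 'ROWS' [FORCE]. ROWS is JSON, a list of rows, each an object of numbers: "fingers": the finger opening in m, from 0 to 0.0854; "x", "y", "z": the shift along the tool's x, y, z in m; "rx", "ry", "rz": the turn, a rotation vector about the tool's x, y, z in degrees. In form: [{"fingers": .., "x": .., "y": .., "z": .., "rx": .., "ry": .., "rz": ..}, ...]. A call has 1 to 8 rows; each row shifts and turns the commanded pose from where the row before left it, along the tool's axes as they then stand; what a row does not reach is not made up. A row lasts 1/8 s, in which the tool goes at most 62.5 mm and 10.7 degrees, less where a joint would pass 70% of its speed; a pose out of reach is approached as far as the arm can. A call is refused whole if a number of a shift passes 0.0625 or a number of a turn 10.7, either way. A call with a gripper value outside its range is refused whole. The fingers move at their own pace and stop on an object; FORCE is the grip in N (left out, the last holds). Time passes only in rows, so rows that do not move let the fingers close. It gives the time, the measured TCP pose, the force, the opening and the grip force at its end, in the units of the state.
- r.get_obs(): the state, without advancing time (a new reading comes with each control period).
- r.grab_frame(name): name is "scene" or "top" or "wrist"; returns (picture, depth): 400x640x3 uint8, red, green, blue; 400x640 float32, m along the optical axis (not along the pixel's ray), 0 where there is no reading.
- r.get_calibration(name): a dict with "mtx" (3x3 intrinsics, pixels), "extrinsics" (4x4, takes a point from camera to world coordinates). Camera axes: x right, y down, z forward; pixel columns grow to the right and rows downward; lengths in m; the calibration is good to about 2 mm. A picture is of the moment at which its call begins: read the wrist's pose just before it. get_calibration takes no time and is no camera call; for the wrist camera it gives the pose at the moment of the call.
- r.hand_in(): hands the job in; it is judged then, once.
Trained networks look in the newest picture that a camera, given by its name, has taken for a name from the list of things; names that differ only in an ending like _2 or _b are one class to them, and where a whole thing is asked for, a point or a joint stands for the part that bears it (a point fixed in the world has none). Each returns a list of dicts, best first, with "score" (0 to 1); they miss things now and then, are a little off and sometimes report something else, mostly with a low value. They report only what shows in the picture. A call takes as long as a camera call. They do not tell look-alikes from the thing itself.
- r.search_frame(target, camera): "xyz" ([x, y, z] in m, in world coordinates, good to about 4 mm: the middle of the surface that is visible of it).
- r.landmark_of(target, camera): "xyz" ([x, y, z] in m, in world coordinates, good to about 4 mm: a listed point, or the origin of a listed thing).
The state is a dict: "clock": time; "joints": joint angles; "qvel": joint speeds; "tau": joint torques, N m; "tcp_pos": TCP position; "orientation": TCP orientation; "contact_force": force on the tool from outside, world axes, zero at the start; "moment": the same for the moment, N m; "grip_width": finger opening in m; "gripper_force": force on a finger pad.
Only numpy, scipy, OpenCV 4.12 (cv2) and the standard library are available. Lean on these libraries where they do the work, as an engineer would, in place of code of your own. Each camera call takes 0.05 s, during which the arm holds its last target. There are 200 camera calls.

## Task

The bead feeder on the bench has been filling one of its two boxes. Rock its orange seesaw gate over so that it feeds the other chute, then press the red feed stop down and keep it down until all four waiting wooden beads have run into the other box, and let go. Let the beads run on their own: do not touch or lift them, and leave the boxes and the other things on the bench where they are.

Things in the scene. Friction and masses are not known exactly. Their poses are not given: they have to be found in the camera images.
- feeder: Fixed two-way gravity feeder. Origin on the table below the gate's pivot; x: the way the beads run down the rail (away from the robot), y left. The sloping aluminium feed rail (46 mm wide, walls 26 mm) starts at x = -220 mm, 216 mm high, and ends at x = -18 mm, 181 mm high, over the gate's middle. A side chute leads from under each gate end (y = +-88 mm) out to +-192 mm and into a box.
- gate (a joint): Angle (rad, -0.3 to 0.3) of the orange seesaw gate, a trough 196 mm long (feeder y), 52 mm wide, on a pivot along x, 145 mm high. Positive: left (+y) end up, beads run to the right box; negative: the reverse. A 40 mm steel weight bar, 38 mm above the pivot at x = 46 to 89 mm, pulls it over centre: it rests at one end, moves under 1 N on the raised tab, and past the middle falls over by itself.
- tab_left (a point): Middle of the top face of the black press tab on the gate's left half: 44 mm (x) by 46 mm (y), 4 mm thick, on the far (+x) side of the gate's far wall (42 mm high, face 24 mm nearer the robot than this point), 53 mm ahead of and 82 mm left of the pivot's middle. About 188 mm above the table with its end up, 140 mm down; free above and below. Turns with the gate.
- tab_right (a point): The same tab on the gate's right half, 82 mm to the right of the pivot.
- feed_stop (a joint): How far (m) the feed stop is pressed: 0 at rest (its blade stands 14 mm up through the rail floor and holds the beads), 0.020 fully down (blade below the floor, beads run; the last is in its box within about 3 s). A spring returns it when let go: about 1.5 N to start, 4 N fully down.
- stop_pad (a point): Middle of the top face of the red press pad of the feed stop: 42 mm (x) by 46 mm (y), 6 mm thick, right of the feed rail, at x = -70, y = -68 mm in the feeder's frame, about 242 mm above the table at rest. Moves straight down 20 mm. Its edge is 22 mm from the rail's side wall and 26 mm from the gate.
- bead1: First waiting wooden bead (bored ball for a toy's head), 34 mm diameter, about 15 g, loose; origin at its centre. bead1 rests against the feed stop, bead2 to bead4 in line behind it up the rail.
- bead2: Second waiting wooden bead (bored ball for a toy's head), 34 mm diameter, about 15 g, loose; origin at its centre. bead1 rests against the feed stop, bead2 to bead4 in line behind it up the rail.
- bead3: Third waiting wooden bead (bored ball for a toy's head), 34 mm diameter, about 15 g, loose; origin at its centre. bead1 rests against the feed stop, bead2 to bead4 in line behind it up the rail.
- bead4: Fourth (last) waiting wooden bead (bored ball for a toy's head), 34 mm diameter, about 15 g, loose; origin at its centre. bead1 rests against the feed stop, bead2 to bead4 in line behind it up the rail.
- box_left: Left (+y) box: open carton of pale yellow board, 160 x 170 mm, 56 mm high, wall 5 mm, loose on the table under the outlet of the left side chute. Origin at the centre of its underside, x and y along its sides.
- box_right: Right (-y) box: open carton of pale yellow board, 160 x 170 mm, 56 mm high, wall 5 mm, loose on the table under the outlet of the right side chute. Origin at the centre of its underside, x and y along its sides.
- jar: Bystander: round pale jar with a white lid, 54 mm diameter, 70 mm high; origin under its centre. Loose, near the right of the rail.
- spool: Bystander: upright spool of red thread, 38 mm diameter, 50 mm high; origin under its centre. Loose, near the left of the rail.
- stapler: Bystander: black stapler, 135 x 36 mm, 55 mm high; origin under its centre, long along its x. Loose, beyond the gate.
- scissors: Bystander: scissors with orange handles lying flat, about 200 x 105 mm, 11 mm high, blades along their x; origin at the pivot, on the table. Loose, beyond the gate.
Not all that is in view belongs to the job. Leave any purple look-alike of the box_left alone.

How it is judged:
By the outcome, as a careful person would: the job done as asked, in the order asked, and still so for the second after the job is handed in, with the robot touching nothing.
It also fails if it takes over 38 s, if anything falls off the work surface, if the arm or the gripper's body presses on something with over 40 N, if the wrist force passes 120 N, or if a joint passes its speed limit or range.

## Working session

There is one attempt and no reset: what is moved stays moved. The work goes in short steps, Python scripts to look and compute and a shell command to move; the robot and the scene stay as the last step left them, time stands still between calls to the robot, and variables do not carry over. Pictures are saved under pics/ and viewed, at most 10 in all, crops included, and the job is handed in when it is done.

```bash
mkdir -p pics
cat > h.py <<'E'
from bench import r
import numpy as np, cv2
from scipy.spatial.transform import Rotation as R
E
python3 - <<'E'
from h import *
for c in ["scene","top"]:
    p,d=r.grab_frame(c); cv2.imwrite(f"pics/{c}0.png",p[:,:,::-1])
    for t in ["feeder","tab_left","tab_right","stop_pad","bead1","bead4","box_left","box_right","jar","spool"]:
        print(c,t,[(np.round(o["xyz"],3).tolist(),round(o["score"],2)) for o in r.landmark_of(t,c)[:3]])
o=r.get_obs(); print(o["clock"],o["tcp_pos"],o["orientation"],R.from_rotvec(o["orientation"]).as_matrix().round(3))
E
```

```text
scene feeder [([0.535, 0.039, 0.001], 0.68)]
scene tab_left [([0.572, 0.133, 0.138], 0.79)]
scene tab_right [([0.602, -0.018, 0.188], 0.73)]
scene stop_pad [([0.479, -0.037, 0.243], 0.66)]
scene bead1 [([0.361, 0.011, 0.228], 0.67), ([0.426, 0.017, 0.214], 0.6), ([0.395, 0.016, 0.214], 0.59)]
scene bead4 [([0.361, 0.011, 0.228], 0.67), ([0.426, 0.017, 0.214], 0.6), ([0.395, 0.016, 0.214], 0.59)]
scene box_left [([0.229, 0.269, 0.002], 0.93), ([0.478, 0.299, -0.003], 0.72)]
scene box_right [([0.576, -0.215, 0.003], 0.78)]
scene jar [([0.441, -0.177, 0.002], 0.94)]
scene spool [([0.374, 0.159, -0.001], 0.61)]
top feeder [([0.537, 0.04, -0.001], 0.87)]
top tab_left [([0.571, 0.136, 0.14], 0.67), ([0.442, -0.175, 0.006], 0.37)]
top tab_right [([0.604, -0.021, 0.187], 0.84)]
top stop_pad [([0.476, -0.039, 0.242], 0.76)]
top bead1 [([0.359, 0.011, 0.224], 0.77), ([0.426, 0.021, 0.214], 0.7), ([0.536, 0.04, -0.001], 0.69)]
top bead4 [([0.359, 0.011, 0.224], 0.77), ([0.426, 0.021, 0.214], 0.7), ([0.536, 0.04, -0.001], 0.69)]
top box_left [([0.482, 0.302, -0.0], 0.91), ([0.459, 0.024, 0.211], 0.36)]
top box_right [([0.583, -0.214, 0.0], 0.65)]
top jar [([0.443, -0.177, 0.003], 0.96), ([0.458, 0.026, 0.211], 0.51)]
top spool [([0.374, 0.159, 0.005], 0.74)]
1.1 [0.29891412 0.60522191 0.23131454] [-7.14382133e-01 -3.05926004e+00 -5.21247541e-05] [[-0.897  0.443 -0.   ]
 [ 0.443  0.897  0.   ]
 [ 0.     0.    -1.   ]]
```

View pictures.

View pics/scene0.png

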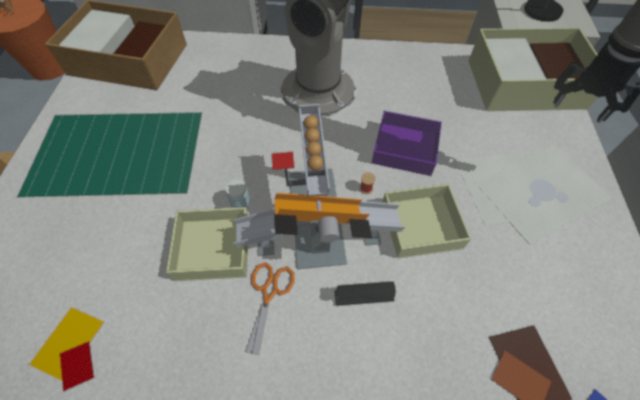

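View pics/top0.png

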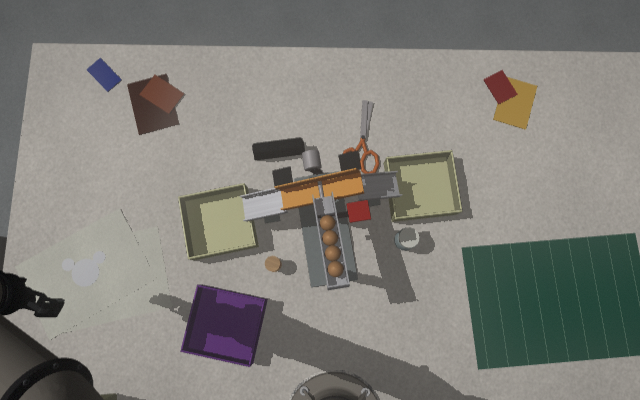

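Scene (image mirrored): the right gate end is up, with tab_right at scene (286,225) / top (349,160). The left tab, at scene (361,228) / top (282,176), is down. So beads now run left, and I must press tab_right.

- **Red candidates:** the stop pad at top (359,211), a red card at top (500,87) and the spool at (273,264). I choose (359,211), with z measured at 0.242.
- **Black candidates:** tab_right at (349,160), tab_left at (282,176) and the stapler at (278,148). I choose (349,160), with z measured at 0.188.
- **Feeder pose:** the yaw is about 12° and the points agree with the given geometry.

I'll check this choice in one close crop.

```bash
python3 -c "
import cv2;p=cv2.imread('pics/top0.png')[130:250,240:420];cv2.imwrite('pics/crop.png',cv2.resize(p,None,fx=4,fy=4,interpolation=2))"
python3 -m jog '[{"fingers":0,"z":-0.02,"rz":-9.5},{"z":-0.02,"rz":-9.5},{"z":-0.02,"rz":-9.5},{"z":-0.01,"rz":-9.5},{"x":-0.014,"y":-0.056},{"x":-0.014,"y":-0.056},{"x":-0.014,"y":-0.056}]'
```

```text
validation failed for argument at $[0]...
```

View pics/crop.png

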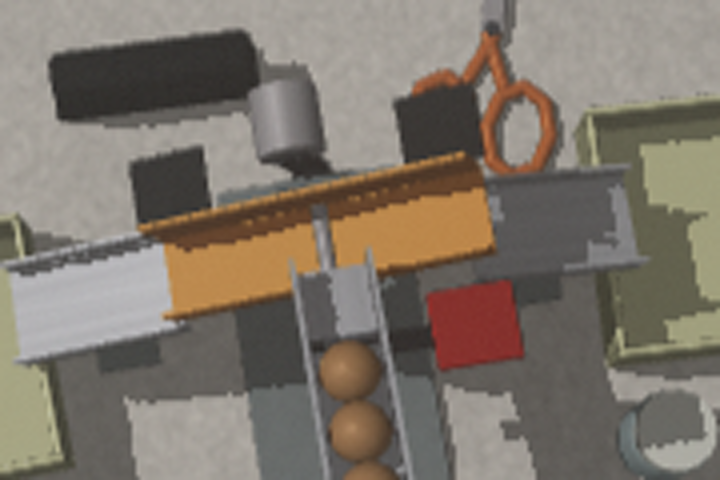

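The crop confirms it: the raised right tab is at crop (437,125), the red pad at (475,325), and the weight leans left. The rows seem to need every key, so I'll write them in full.

```bash
python3 -m jog '[{"fingers":0.0,"x":0.0,"y":0.0,"z":-0.02,"rx":0.0,"ry":0.0,"rz":-9.5},{"fingers":0.0,"x":0.0,"y":0.0,"z":-0.02,"rx":0.0,"ry":0.0,"rz":-9.5},{"fingers":0.0,"x":0.0,"y":0.0,"z":-0.02,"rx":0.0,"ry":0.0,"rz":-9.5},{"fingers":0.0,"x":0.0,"y":0.0,"z":-0.01,"rx":0.0,"ry":0.0,"rz":-9.5},{"fingers":0.0,"x":-0.014,"y":-0.056,"z":0.0,"rx":0.0,"ry":0.0,"rz":0.0},{"fingers":0.0,"x":-0.014,"y":-0.056,"z":0.0,"rx":0.0,"ry":0.0,"rz":0.0}]'
```

```text
clock: 1.85
tcp_pos: [0.3494, 0.5003, 0.3013]
orientation: [-0.323, 3.125, 0.0]
contact_force: [-0.3, -0.8, 0.5]
grip_width: -0.0001
gripper_force: 0.0
```

```bash
python3 -m jog '[{"fingers":0.0,"x":-0.014,"y":-0.057,"z":0.0,"rx":0.0,"ry":0.0,"rz":0.0},{"fingers":0.0,"x":-0.014,"y":-0.057,"z":0.0,"rx":0.0,"ry":0.0,"rz":0.0},{"fingers":0.0,"x":-0.014,"y":-0.057,"z":0.0,"rx":0.0,"ry":0.0,"rz":0.0},{"fingers":0.0,"x":-0.014,"y":-0.057,"z":0.0,"rx":0.0,"ry":0.0,"rz":0.0},{"fingers":0.0,"x":-0.014,"y":-0.057,"z":0.0,"rx":0.0,"ry":0.0,"rz":0.0},{"fingers":0.0,"x":-0.014,"y":-0.057,"z":0.0,"rx":0.0,"ry":0.0,"rz":0.0},{"fingers":0.0,"x":-0.014,"y":-0.057,"z":0.0,"rx":0.0,"ry":0.0,"rz":0.0},{"fingers":0.0,"x":-0.014,"y":-0.057,"z":0.0,"rx":0.0,"ry":0.0,"rz":0.0}]'
python3 -m jog '[{"fingers":0.0,"x":-0.014,"y":-0.057,"z":0.0,"rx":0.0,"ry":0.0,"rz":0.0},{"fingers":0.0,"x":-0.014,"y":-0.057,"z":0.0,"rx":0.0,"ry":0.0,"rz":0.0},{"fingers":0.0,"x":0.0,"y":0.0,"z":0.0,"rx":0.0,"ry":0.0,"rz":0.0},{"fingers":0.0,"x":0.0,"y":0.0,"z":0.0,"rx":0.0,"ry":0.0,"rz":0.0}]'
python3 - <<'E'
from h import *
p,d=r.grab_frame("wrist"); cv2.imwrite("pics/w1.png",p[:,:,::-1])
for t in ["tab_right","stop_pad"]:
    print(t,[(np.round(o["xyz"],3).tolist(),round(o["score"],2)) for o in r.landmark_of(t,"wrist")[:2]])
o=r.get_obs(); T=R.from_rotvec(o["orientation"]).as_matrix(); print(o["clock"],o["tcp_pos"],T.round(3))
print((np.array([.6064,-.0273,.19])-o["tcp_pos"])@T)
E
```

```text
clock: 2.85
tcp_pos: [0.552, 0.0757, 0.3017]
orientation: [-0.321, 3.124, 0.0]
contact_force: [0.7, 0.9, 0.6]
grip_width: -0.0006
gripper_force: 0.0
clock: 3.35
tcp_pos: [0.6017, -0.0279, 0.3011]
orientation: [0.32, -3.125, -0.001]
contact_force: [0.6, -0.4, 0.3]
grip_width: -0.0001
gripper_force: 0.0
tab_right [([0.601, -0.019, 0.189], 0.87)]
stop_pad []
3.5 [ 0.60157522 -0.026519    0.30133661] [[-0.979 -0.206 -0.   ]
 [-0.206  0.979  0.001]
 [-0.     0.001 -1.   ]]
[-0.00455825 -0.00184884  0.11133523]
```

View pics/w1.png

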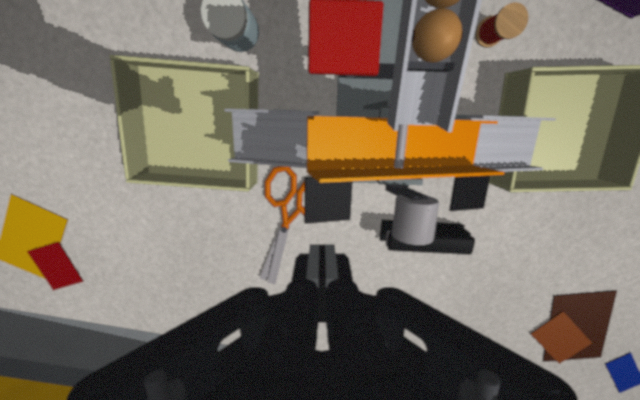

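The wrist view shows tab_right at (327,200), straight ahead of the fingertips at (322,255), and the alignment is good. I'll descend and press.

```bash
python3 -m jog '[{"fingers":0.0,"x":-0.003,"y":-0.002,"z":0.03,"rx":0.0,"ry":0.0,"rz":0.0},{"fingers":0.0,"x":0.0,"y":0.0,"z":0.04,"rx":0.0,"ry":0.0,"rz":0.0},{"fingers":0.0,"x":0.0,"y":0.0,"z":0.03,"rx":0.0,"ry":0.0,"rz":0.0},{"fingers":0.0,"x":0.0,"y":0.0,"z":0.01,"rx":0.0,"ry":0.0,"rz":0.0},{"fingers":0.0,"x":0.0,"y":0.0,"z":0.01,"rx":0.0,"ry":0.0,"rz":0.0}]'
python3 -m jog '[{"fingers":0.0,"x":0.0,"y":0.0,"z":0.01,"rx":0.0,"ry":0.0,"rz":0.0},{"fingers":0.0,"x":0.0,"y":0.0,"z":0.01,"rx":0.0,"ry":0.0,"rz":0.0},{"fingers":0.0,"x":0.0,"y":0.0,"z":0.007,"rx":0.0,"ry":0.0,"rz":0.0},{"fingers":0.0,"x":0.0,"y":0.0,"z":0.0,"rx":0.0,"ry":0.0,"rz":0.0},{"fingers":0.0,"x":0.0,"y":0.0,"z":0.0,"rx":0.0,"ry":0.0,"rz":0.0}]'
python3 - <<'E'
from h import *
for c in ["top","scene"]:
    r.grab_frame(c)
    for t in ["tab_left","tab_right"]:
        print(c,t,[(np.round(o["xyz"],3).tolist(),round(o["score"],2)) for o in r.landmark_of(t,c)[:2]])
E
```

```text
clock: 4.12
tcp_pos: [0.6059, -0.0292, 0.1819]
orientation: [-0.322, 3.123, 0.0]
contact_force: [0.3, -0.2, 0.7]
grip_width: -0.0001
gripper_force: 0.3
clock: 4.75
tcp_pos: [0.6055, -0.0299, 0.1545]
orientation: [-0.32, 3.125, 0.0]
contact_force: [-0.3, 0.8, 0.1]
grip_width: 0.0001
gripper_force: 0.0
top tab_left [([0.574, 0.124, 0.188], 0.8), ([0.374, 0.158, 0.004], 0.47)]
top tab_right []
scene tab_left [([0.573, 0.122, 0.189], 0.82)]
scene tab_right [([0.604, -0.028, 0.14], 0.77)]
```

The gate flipped: tab_left is at 0.188 and tab_right at 0.140. I'll rise and go over the pad.

```bash
python3 -m jog '[{"fingers":0.0,"x":0.0,"y":0.0,"z":-0.05,"rx":0.0,"ry":0.0,"rz":0.0},{"fingers":0.0,"x":0.0,"y":0.0,"z":-0.05,"rx":0.0,"ry":0.0,"rz":0.0},{"fingers":0.0,"x":0.0,"y":0.0,"z":-0.045,"rx":0.0,"ry":0.0,"rz":0.0},{"fingers":0.0,"x":0.045,"y":0.006,"z":0.0,"rx":0.0,"ry":0.0,"rz":0.0},{"fingers":0.0,"x":0.045,"y":0.006,"z":0.0,"rx":0.0,"ry":0.0,"rz":0.0},{"fingers":0.0,"x":0.035,"y":0.004,"z":0.0,"rx":0.0,"ry":0.0,"rz":0.0},{"fingers":0.0,"x":0.0,"y":0.0,"z":0.0,"rx":0.0,"ry":0.0,"rz":0.0},{"fingers":0.0,"x":0.0,"y":0.0,"z":0.0,"rx":0.0,"ry":0.0,"rz":0.0}]'
python3 - <<'E'
from h import *
p,d=r.grab_frame("top"); cv2.imwrite("pics/t2.png",p[:,:,::-1])
print([(np.round(o["xyz"],3).tolist(),round(o["score"],2)) for c in ["top","scene"] for t in ["tab_left","stop_pad"] for o in (r.grab_frame(c),r.landmark_of(t,c))[1][:1]])
o=r.get_obs(); T=R.from_rotvec(o["orientation"]).as_matrix(); print(o["clock"],o["tcp_pos"])
print((np.array([.480,-.040,.242])-o["tcp_pos"])@T)
E
```

```text
clock: 6.05
tcp_pos: [0.4802, -0.0394, 0.2997]
orientation: [-0.321, 3.124, 0.0]
contact_force: [0.1, 0.4, -0.9]
grip_width: 0.0
gripper_force: 0.0
[([0.57, 0.124, 0.189], 0.66), ([0.476, -0.035, 0.242], 0.65), ([0.575, 0.122, 0.19], 0.83), ([0.478, -0.037, 0.242], 0.63)]
6.5 [ 0.47974821 -0.03954135  0.29913097]
[-0.00017242 -0.00049662  0.05713095]
```

View pics/t2.png

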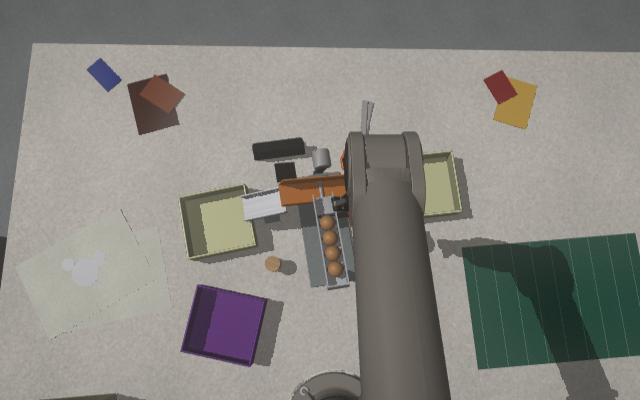

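The gate stays over, the beads wait at (327–335, 222–270), and the tool is above the pad. Pressing now.

```bash
python3 -m jog '[{"fingers":0.0,"x":0.0,"y":0.0,"z":0.03,"rx":0.0,"ry":0.0,"rz":0.0},{"fingers":0.0,"x":0.0,"y":0.0,"z":0.025,"rx":0.0,"ry":0.0,"rz":0.0},{"fingers":0.0,"x":0.0,"y":0.0,"z":0.012,"rx":0.0,"ry":0.0,"rz":0.0},{"fingers":0.0,"x":0.0,"y":0.0,"z":0.012,"rx":0.0,"ry":0.0,"rz":0.0},{"fingers":0.0,"x":0.0,"y":0.0,"z":0.0,"rx":0.0,"ry":0.0,"rz":0.0},{"fingers":0.0,"x":0.0,"y":0.0,"z":0.0,"rx":0.0,"ry":0.0,"rz":0.0}]'
python3 -m jog '[{"fingers":0.0,"x":0.0,"y":0.0,"z":0.0,"rx":0.0,"ry":0.0,"rz":0.0},{"fingers":0.0,"x":0.0,"y":0.0,"z":0.0,"rx":0.0,"ry":0.0,"rz":0.0}]'
python3 - <<'E'
from h import *
p,d=r.grab_frame("scene"); cv2.imwrite("pics/s3.png",p[:,:,::-1])
print([(np.round(o["xyz"],3).tolist(),round(o["score"],2)) for t in ["bead1","stop_pad"] for o in r.landmark_of(t,"scene")[:6]])
E
```

```text
clock: 7.25
tcp_pos: [0.4796, -0.0396, 0.2215]
orientation: [-0.32, 3.125, 0.001]
contact_force: [-5.6, -0.0, 11.1]
grip_width: 0.0002
gripper_force: 5.6
clock: 7.5
tcp_pos: [0.4796, -0.0396, 0.2215]
orientation: [-0.32, 3.125, 0.001]
contact_force: [-5.6, 0.2, 12.0]
grip_width: -0.0002
gripper_force: 5.5
[([0.534, 0.047, 0.18], 0.74), ([0.503, 0.034, 0.204], 0.73), ([0.547, 0.021, 0.161], 0.67), ([0.478, -0.038, 0.221], 0.76), ([0.675, 0.156, -0.002], 0.4)]
```

View pics/s3.png

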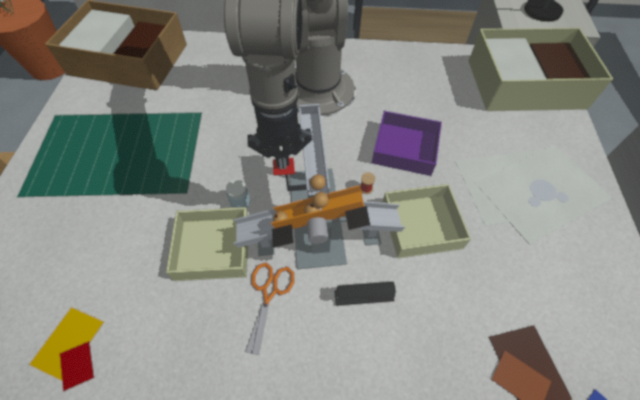

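The pad is fully down (force on the bottom stop), and beads are running past the gate at (319,183) and (321,200). I'll hold about 4 s more.

```bash
for i in 1 2 3 4; do python3 -m jog '[{"fingers":0.0,"x":0.0,"y":0.0,"z":0.0,"rx":0.0,"ry":0.0,"rz":0.0},{"fingers":0.0,"x":0.0,"y":0.0,"z":0.0,"rx":0.0,"ry":0.0,"rz":0.0},{"fingers":0.0,"x":0.0,"y":0.0,"z":0.0,"rx":0.0,"ry":0.0,"rz":0.0},{"fingers":0.0,"x":0.0,"y":0.0,"z":0.0,"rx":0.0,"ry":0.0,"rz":0.0},{"fingers":0.0,"x":0.0,"y":0.0,"z":0.0,"rx":0.0,"ry":0.0,"rz":0.0},{"fingers":0.0,"x":0.0,"y":0.0,"z":0.0,"rx":0.0,"ry":0.0,"rz":0.0},{"fingers":0.0,"x":0.0,"y":0.0,"z":0.0,"rx":0.0,"ry":0.0,"rz":0.0},{"fingers":0.0,"x":0.0,"y":0.0,"z":0.0,"rx":0.0,"ry":0.0,"rz":0.0}]' | head -1; done
python3 - <<'E'
from h import *
p,d=r.grab_frame("scene"); cv2.imwrite("pics/s4.png",cv2.resize(p[90:300,140:500,::-1],None,fx=2,fy=2))
print([(np.round(o["xyz"],3).tolist(),round(o["score"],2)) for t in ["bead1"] for o in r.landmark_of(t,"scene")[:6]])
E
```

```text
clock: 8.65
clock: 9.65
clock: 10.65
clock: 11.65
[([0.589, -0.249, 0.024], 0.74), ([0.605, -0.279, 0.016], 0.6), ([0.628, -0.187, 0.017], 0.58), ([0.525, -0.241, 0.023], 0.56)]
```

View pics/s4.png

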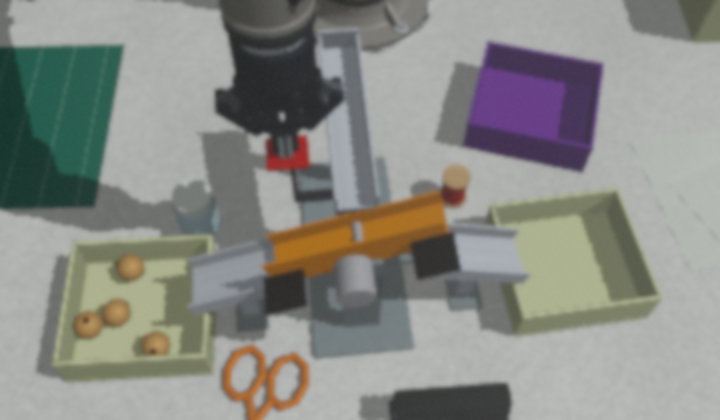

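All four beads are in the right box, at crop (130,266), (116,312), (87,324) and (155,344). I'll release the stop, rise clear and hand in.

```bash
python3 -m jog '[{"fingers":0.0,"x":0.0,"y":0.0,"z":-0.015,"rx":0.0,"ry":0.0,"rz":0.0},{"fingers":0.0,"x":0.0,"y":0.0,"z":-0.02,"rx":0.0,"ry":0.0,"rz":0.0},{"fingers":0.0,"x":0.0,"y":0.0,"z":-0.05,"rx":0.0,"ry":0.0,"rz":0.0},{"fingers":0.0,"x":0.0,"y":0.0,"z":-0.03,"rx":0.0,"ry":0.0,"rz":0.0},{"fingers":0.0,"x":0.0,"y":0.0,"z":0.0,"rx":0.0,"ry":0.0,"rz":0.0},{"fingers":0.0,"x":0.0,"y":0.0,"z":0.0,"rx":0.0,"ry":0.0,"rz":0.0},{"fingers":0.0,"x":0.0,"y":0.0,"z":0.0,"rx":0.0,"ry":0.0,"rz":0.0}]'
python3 - <<'E'
from h import *
r.grab_frame("scene")
print([(t,np.round(o["xyz"],3).tolist(),round(o["score"],2)) for t in ["stop_pad","tab_left","bead1"] for o in r.landmark_of(t,"scene")[:4]])
print(r.hand_in())
E
```

```text
clock: 12.62
tcp_pos: [0.479, -0.0395, 0.3342]
orientation: [0.32, -3.123, 0.0]
contact_force: [-0.3, -0.6, -0.3]
grip_width: 0.0003
gripper_force: 0.0
[('stop_pad', [0.478, -0.036, 0.243], 0.94), ('tab_left', [0.574, 0.12, 0.188], 0.92), ('tab_left', [0.478, -0.036, 0.238], 0.74), ('bead1', [0.606, -0.278, 0.017], 0.67), ('bead1', [0.628, -0.19, 0.018], 0.62), ('bead1', [0.441, -0.175, -0.0], 0.59), ('bead1', [0.586, -0.248, 0.025], 0.5)]
the job is handed in; nothing more can be done
None
```

The gate now feeds the right chute, all four beads ran into the right box, the feed stop is back up, and the job was handed in with the arm clear at about 13 s.

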